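Open the reagent cage and hold its gate wide

ROBOT

A 6-joint arm with a two-finger parallel gripper is mounted at the origin on a cart in front of the work surface, level with it; the furniture and walls round the work are solid. World frame = base frame: x ahead of the robot, y to its left, z up, the work surface at z = 0. Lengths are in m, angles in rad, forces in N, time in s.
With the tool pointing down it reaches from about 0.3 to 0.75 m from the base axis. Payload 8.5 kg.
Tool frame: the origin (TCP) lies at the very end of the fingers, on their centre line; the grasp point (between the pads) lies 19 mm behind it (ctrl.tcp_to_grasp is the distance from the TCP to the grasp point, in m); z points along the fingers, y is the line along which they close (so a half turn about z gives the same grasp; the last joint's range is limited). The gripper opens to 88 mm and grips with 3 to 60 N. Pads are 18 mm wide; open, the fingers measure 123 mm over their backs; the gripper's body (75 mm by 187 mm) begins 45 mm behind the grasp point.
Start: joints at [1.014, 0.381, 1.297, -0, 1.464, -0.215], TCP at [0.184, 0.518, 0.239] pointing down, gripper open.
Joint ranges: [-3.11, 3.11], [-0.89, 2.33], [0.22, 2.48], [-1.42, 4.56], [0.17, 2.85], [-2.88, 2.88]. Speed limits (rad/s): [2.39, 2.39, 3.14, 3.14, 3.14, 3.14].

INTERFACE

Orientations are given as a unit quaternion [w, x, y, z].
In Python, from cell import ctrl, jaws, planner, optics gives the robot as it stands. Calls block until the motion is done:
- ctrl.move_pose(position, orientation): joint-space move of the TCP to a pose.
- ctrl.move_l(position, rot=None, v=0.15, until_force=None): straight line of the TCP; rot=None keeps the orientation; v is the mean speed in m/s. With until_force (N) it stops when the force on the tool has changed by that much, and returns True; else False.
- ctrl.goto_joints(angles): joint-space move.
- jaws.command_gripper(opening): finger opening in m; the grip force is fixed at half the most; returns when the fingers have stopped.
- ctrl.hold(seconds).
- planner.solve_ik(position, orientation): joint angles nearest the present ones, or None.
- ctrl.state(): the state.
- optics.read_camera(name): name is "side" or "top"; returns a dict with "frame" (480x640x3 uint8, blue, green, red), "z_map" (480x640 float32, m along the optical axis (not along the pixel's ray), 0 where there is no reading), "intrinsics" (3x3 intrinsics, pixels), "cam_to_world" (4x4, takes a point from camera to world coordinates). Camera axes: x right, y down, z forward; pixel columns grow to the right and rows downward; lengths in m; the calibration is good to about 2 mm. A picture is of the moment at which its call begins.
A pose or a line that the arm cannot do raises ctrl.Unreachable and nothing moves.
- ctrl.finish_job(): hands the job in; it is judged then, once.
The state is a dict: "clock": time; "joint_pos": joint angles; "joint_velocities": joint speeds; "effort": joint torques, N m; "tcp_pos": TCP position; "eef_rot": TCP orientation; "ft_force": force on the tool from outside, world axes, zero at the start; "wrist_torque": the same for the moment, N m; "grip_width": finger opening in m; "finger_force": force on a finger pad.
Only numpy, scipy, OpenCV 4.12 (cv2) and the standard library are available. Lean on these libraries where they do the work, as an engineer would, in place of code of your own. Each camera call takes 0.05 s, during which the arm holds its last target. There are 200 camera calls.

TASK

A colleague is coming to take the dropper bottles out of the locked reagent cage. Squeeze the wide catch fully shut first, then the narrow catch, pinching each thumb piece against its finger rest; then take the gate by its upright pull bar, swing it out past the detent to about a right angle, and finish still holding it wide open, because it springs back when let go. Do not force the gate while it is latched, and leave the bottles and the other things on the bench where they are.

Things in the scene. Friction and masses are not known exactly. Their poses are not given: they have to be found in the camera images.
- cage: Fixed white cage, 92 mm deep (x), 180 wide (y), 100 high; clear roof, aluminium rail along the top of its front (rail top z = 100 mm). Origin: centre of its underside; the barred gate in its front faces its own -x. Two catches stand on the rail, 85 mm apart along the cage's y; they may trade places. Three dropper bottles stand loose inside.
- wide_squeeze (a point): Wide catch: two ribbed black plates, sliding thumb piece on the cage's -y side, fixed rest on its +y side; outer faces 34 mm apart along the cage's y as found, 25 mm when squeezed. The point is midway between the outer faces of the SQUEEZED catch, z = 128 mm: 12.5 mm from the rest's outer face, 21.5 mm from the thumb piece's as found. Axes as the cage. Keep fingertips above z = 104 mm.
- narrow_squeeze (a point): The same point of the narrow catch, which has the same shape and travel, but its plates are 12 mm wide along the cage's x instead of 30 mm. Its plates' tops are likewise at z = 142 mm.
- wide_slide (a joint): Travel of the wide catch's thumb piece towards its rest, 0 (latched) to 0.009 m (fully squeezed); the gate is free of it beyond 0.0075. It slides against about 6 N of friction and stays where it is left.
- narrow_slide (a joint): The same for the narrow catch.
- wide_rest: Fixed finger rest of the wide catch: ribbed black plate, 30 mm wide along the cage's x, 7 mm thick along y, 39 mm high, top at z = 142 mm; the thumb piece has the same size. Origin: centre of its lower edge, z = 103 mm.
- narrow_rest: Fixed finger rest of the narrow catch: ribbed black plate, 12 mm wide, 7 mm thick, 39 mm high; the thumb piece has the same size. Origin: centre of its lower edge, z = 103 mm.
- pull_bar (a point): Point to grip on the gate's pull bar: a vertical round dark steel bar, 14 mm thick, near the gate's free end; with the gate closed it lies at x -35, y +155 mm (cage axes) from the hinge line. The point is on the bar's axis at z = 128 mm and turns with the gate; the bar's top is at z = 142 mm. Above z = 100 mm nothing is within 20 mm of the bar.
- hinge_line (a point): Point on the gate's vertical hinge line at z = 128 mm, at the cage's front corner towards its -y.
- gate (a joint): Angle of the gate in rad: 0 closed; it grows counter-clockwise seen from above as the gate swings out to the cage's -x about the hinge line; stop at 1.8. A spring pulls it shut (0.4 to 4 N at the bar, growing); between about 0.5 and 1.0 rad a ball detent resists with up to about 5 N more. Let go beyond the detent, it falls back to the detent.
- gate_face (a point): Centre of the barred gate, which is 175 mm long and 75 mm high with its lower edge 20 mm above the bench; it turns with the gate.
- dropper_1: White dropper bottle, 24 mm thick, 68 mm high, standing inside the cage; origin: centre of its underside.
- dropper_2: The second dropper bottle inside, same size.
- dropper_3: The third dropper bottle inside, same size.
- petri: Petri dish, 63 mm across, 16 mm high, loose bystander on the bench; origin: centre of its underside.
- timer: Flat lab timer, 66 x 66 x 19 mm, loose bystander on the bench; origin: centre of its underside.
- brown: Small brown bottle, 34 mm thick, 102 mm high, loose bystander to the left of the cage; origin: centre of its underside.

How it is judged:
By the outcome, as a careful person would: the job done as asked, in the order asked, and still so for the second after the job is handed in, while the arm keeps its last pose, push and grip.
It also fails if it takes over 51 s, if anything falls off the work surface, if the arm or the gripper's body presses on something with over 40 N, if the wrist force passes 120 N, or if a joint passes its speed limit or range.

## Working session

There is one attempt and no reset: what is moved stays moved. The work goes in short steps, each a Python script; the robot and the scene stay as the last script left them, time stands still between calls to the robot, and variables do not carry over. Pictures are saved under pics/ and viewed, at most 10 in all, crops included, and the job is handed in when it is done.

```bash
mkdir -p pics; ls
python3 - <<'E'
from cell import ctrl,jaws,planner,optics
import cv2,numpy as np
for n in("top","side"):
    c=optics.read_camera(n); cv2.imwrite(f"pics/{n}0.png",c["frame"]); np.savez(f"{n}0.npz",**c)
    print(n,c["intrinsics"].round(1).tolist(),c["cam_to_world"].round(3).tolist())
s=ctrl.state();print(s["clock"],s["grip_width"],s["eef_rot"],s["ft_force"])
E
```

```text
pics
top [[582.6, 0.0, 317.6], [0.0, 582.6, 233.7], [0.0, 0.0, 1.0]] [[-0.007, -0.999, 0.048, 0.436], [-1.0, 0.008, 0.027, -0.003], [-0.028, -0.048, -0.998, 1.354], [0.0, 0.0, 0.0, 1.0]]
side [[439.7, 0.0, 322.3], [0.0, 439.7, 244.6], [0.0, 0.0, 1.0]] [[0.811, -0.173, 0.559, 0.029], [-0.585, -0.282, 0.761, -0.638], [0.026, -0.944, -0.33, 0.398], [0.0, 0.0, 0.0, 1.0]]
0.1 0.08845502770737852 [-2.37504839e-04  1.70077041e-01  9.85430549e-01 -6.13404272e-04] [ 0.50189157  0.14687728 -0.82867329]
```

View pics/top0.png

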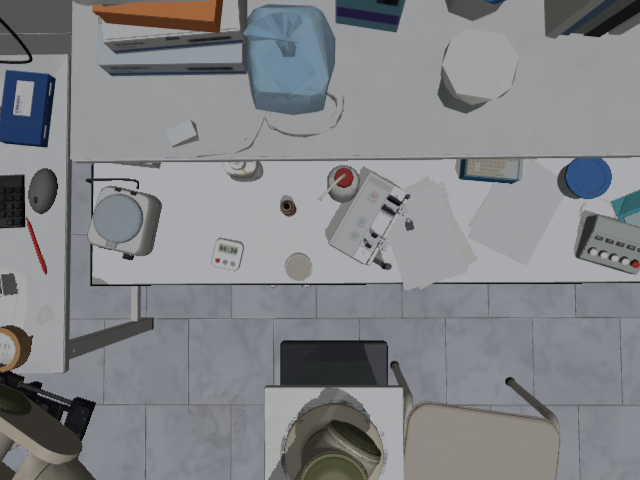

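View pics/side0.png

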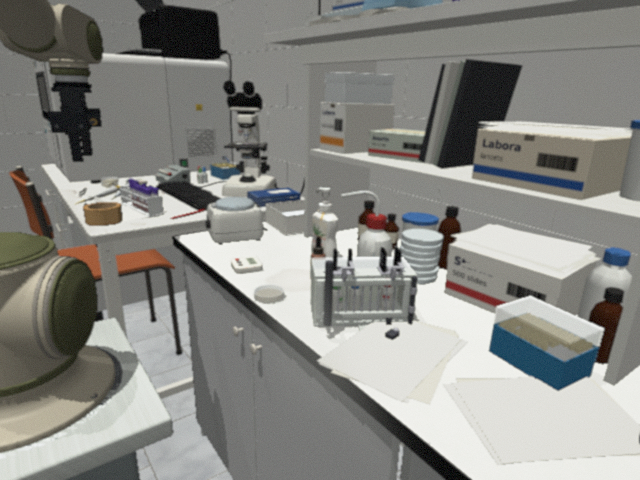

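Top view: the cage is at about (368,218), with its gate facing right. The pull bar is near (387,266), the hinge near (408,180), and a shelf overhangs above row 160. I'll zoom in on both views.

Run:
```python
import cv2,numpy as np
t=np.load("top0.npz")["frame"];s=np.load("side0.npz")["frame"]
cv2.imwrite("pics/tc.png",cv2.resize(t[155:285,315:445],None,fx=4.6,fy=4.6,interpolation=cv2.INTER_CUBIC))
cv2.imwrite("pics/sc.png",cv2.resize(s[230:350,295:445],None,fx=5,fy=5,interpolation=cv2.INTER_CUBIC))
z=np.load("top0.npz");d=z["z_map"];K=z["intrinsics"];T=z["cam_to_world"]
v,u=np.mgrid[:480,:640];P=np.stack([(u-K[0,2])/K[0,0]*d,(v-K[1,2])/K[1,1]*d,d],-1)@T[:3,:3].T+T[:3,3]
for p in[(450,150),(380,150),(290,130),(478,70),(343,180),(490,170),(375,205),(387,266),(409,225)]:print(p,P[p[1],p[0]].round(3))
```

```text
(450, 150) [ 0.594 -0.17   0.525]
(380, 150) [ 0.595 -0.071  0.526]
(290, 130) [0.622 0.057 0.541]
(478, 70) [ 0.676 -0.187  0.626]
(343, 180) [ 0.602 -0.023  0.174]
(490, 170) [ 0.633 -0.345  0.084]
(375, 205) [ 0.557 -0.093  0.101]
(387, 266) [ 0.426 -0.113  0.142]
(409, 225) [ 0.519 -0.176  0.015]
```

View pics/tc.png

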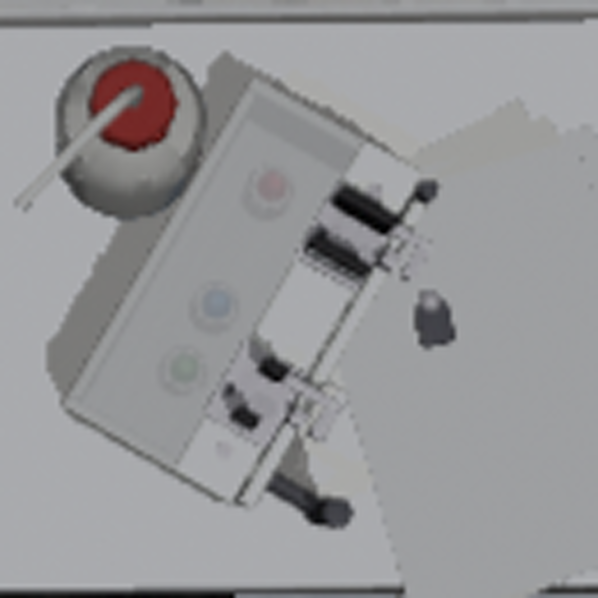

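View pics/sc.png

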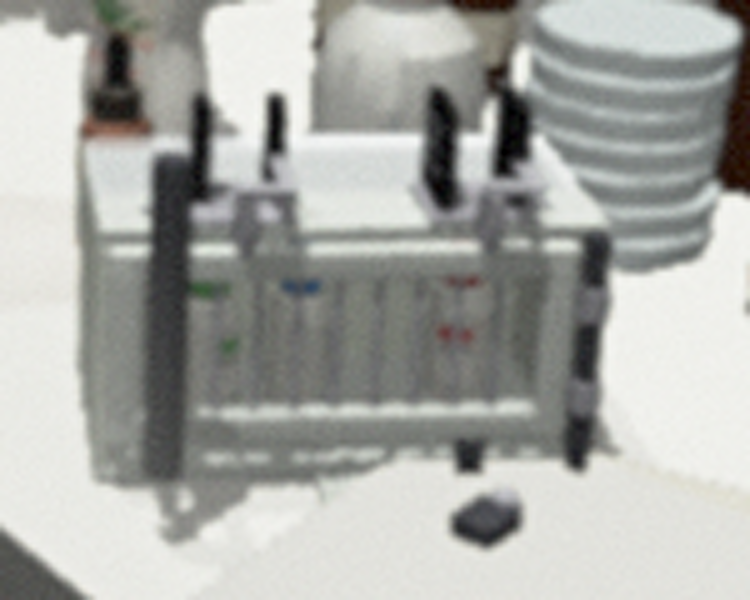

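The wide catch (30 mm plates) is at crop (350,230), on the hinge side. The narrow one is at (258,390), near the bar, whose top is at (335,512). A small dark lump lies in front at (433,320). Next I'll measure the plate and bar tops by their height.

```bash
cat > h.py <<'E'
import numpy as np,cv2
def cloud(c):
    d=c["z_map"];K=c["intrinsics"];T=c["cam_to_world"]
    v,u=np.mgrid[:480,:640]
    return np.stack([(u-K[0,2])/K[0,0]*d,(v-K[1,2])/K[1,1]*d,d],-1)@T[:3,:3].T+T[:3,3]
def onplane(c,uv,z):
    K=c["intrinsics"];T=c["cam_to_world"]
    r=np.c_[(uv[:,0]-K[0,2])/K[0,0],(uv[:,1]-K[1,2])/K[1,1],np.ones(len(uv))]@T[:3,:3].T
    return T[:3,3]+r*((z-T[2,3])/r[:,2])[:,None]
E
python3 - <<'E'
from h import *
for n,(a,b) in {"top":((120,300),(310,460)),"side":((220,360),(280,460))}.items():
    c=dict(np.load(n+"0.npz"));P=cloud(c)
    print(n)
    m=(P[...,2]>.128)&(P[...,2]<.152)&(c["frame"].max(-1)<110)
    roi=np.zeros_like(m);roi[a[0]:a[1],b[0]:b[1]]=1
    k,L,S,C=cv2.connectedComponentsWithStats((m&roi).astype(np.uint8),connectivity=8)
    for i in range(1,k):
        if S[i,4]<4: continue
        v,u=np.where(L==i);p=P[L==i];q=onplane(c,np.c_[u,v].astype(float),.142)
        (cx,cy),(w,h),an=cv2.minAreaRect((q[:,:2]*1000).astype(np.float32))
        print(C[i].round(1),S[i,4],"mean",p.mean(0).round(4),"zmax",p[:,2].max().round(3),"plane",q.mean(0).round(4),"rect",np.round([cx,cy,w,h,an],1))
c=dict(np.load("top0.npz"));P=cloud(c)
m=(abs(P[...,2]-.1)<.006)&(P[...,0]>.4)&(P[...,0]<.7)&(abs(P[...,1]+.08)<.12)
k,L,S,C=cv2.connectedComponentsWithStats(m.astype(np.uint8));i=1+S[1:,4].argmax()
print(S[i],P[L==i].mean(0));r=cv2.minAreaRect((P[L==i][:,:2]*1000).astype(np.float32));print(r,cv2.boxPoints(r).round(1).tolist())
# clutter heights near
m=(P[...,2]>.15)&(P[...,0]>.3)&(P[...,0]<.72)&(P[...,1]<.1)&(P[...,1]>-.3)
k,L,S,C=cv2.connectedComponentsWithStats(m.astype(np.uint8))
for i in range(1,k):
    if S[i,4]>15:p=P[L==i];print("high",C[i].round(),p.min(0).round(3),p.max(0).round(3))
E
```

```text
top
[343.4 166.4] 5 mean [ 0.6368 -0.0252  0.1306] zmax 0.131 plane [ 0.6349 -0.025   0.142 ] rect [634.7 -25.2   6.3   2.1  89.4]
[350. 168.] 4 mean [ 0.6334 -0.0391  0.1295] zmax 0.131 plane [ 0.6314 -0.0388  0.142 ] rect [631.9 -38.2   4.5   3.   44.6]
[394.  199.5] 60 mean [ 0.5644 -0.1298  0.1413] zmax 0.148 plane [ 0.5643 -0.1297  0.142 ] rect [ 564.2 -130.    29.6    8.6   59.5]
[388.2 210.3] 61 mean [ 0.5421 -0.1175  0.1404] zmax 0.147 plane [ 0.542  -0.1174  0.142 ] rect [ 542.1 -117.2   28.8    9.3   57.3]
[373.9 234.5] 23 mean [ 0.4918 -0.0871  0.14  ] zmax 0.144 plane [ 0.4917 -0.087   0.142 ] rect [491.8 -87.3  12.    7.4  62.8]
[367.7 245.2] 21 mean [ 0.4696 -0.074   0.1412] zmax 0.146 plane [ 0.4695 -0.074   0.142 ] rect [469.2 -74.2  11.1   7.4  62.9]
[387.6 265.9] 36 mean [ 0.4264 -0.1146  0.1413] zmax 0.146 plane [ 0.4264 -0.1145  0.142 ] rect [ 426.2 -115.5   12.4   12.4   89.3]
side
[375.7 227.2] 54 mean [ 0.6009 -0.0354  0.1493] zmax 0.152 plane [ 0.6178 -0.0176  0.142 ] rect [617.1 -14.5  29.   40.5  36.8]
[383.2 252.5] 64 mean [ 0.5391 -0.1236  0.1364] zmax 0.1
[... 321 characters left out ...]
8.9   6.8  52.9]
[350. 253.] 25 mean [ 0.4898 -0.0932  0.1356] zmax 0.141 plane [ 0.4787 -0.1063  0.142 ] rect [ 478.9 -106.1   39.     3.4   50.9]
[329.5 265.4] 76 mean [ 0.4253 -0.1205  0.1358] zmax 0.142 plane [ 0.4161 -0.1326  0.142 ] rect [ 415.9 -132.6   38.3   11.1   52.9]
[ 329  172   82   93 3425] [ 0.52888091 -0.07556846  0.09990396]
((528.28369140625, -80.78028106689453), (106.4338607788086, 181.4580078125), 60.85614776611328) [[423.1000061035156, -83.0999984741211], [581.5999755859375, -171.39999389648438], [633.4000244140625, -78.5], [475.0, 9.899999618530273]]
high [398. 104.] [ 0.436 -0.3    0.501] [0.72  0.1   1.354]
high [340. 180.] [ 0.436 -0.044  0.151] [0.628 0.027 1.354]
```

Run:
```python
from h import *
c=dict(np.load("side0.npz"));P=cloud(c)
m=(P[...,2]>.15)&(P[...,2]<.6)&(P[...,0]>.4)&(P[...,0]<.76)&(P[...,1]<.1)&(P[...,1]>-.35)&(c["z_map"]>0)
k,L,S,C=cv2.connectedComponentsWithStats(m.astype(np.uint8))
for i in range(1,k):
    if S[i,4]>10:p=P[L==i];print("high",C[i].round(),S[i,4],p.min(0).round(3),p.max(0).round(3))
print("stack",[P[v,420].round(3).tolist() for v in(232,240,250,260,270)])
print("shelf edge",[P[v,420].round(3).tolist() for v in range(130,200,10)])
from cell import ctrl,planner
from scipy.spatial.transform import Rotation as R
def q(yaw): # tool down, tool y along world angle yaw
    y=np.array([np.cos(yaw),np.sin(yaw),0]);z=np.array([0,0,-1.]);x=np.cross(y,z)
    r=R.from_matrix(np.c_[x,y,z]).as_quat();return r[[3,0,1,2]]
d=np.deg2rad
for n,p,ys in [("wide",[.5492,-.1213],[149.7,-30.3]),("nar",[.4767,-.0783],[149.7,-30.3]),("bar0",[.4263,-.115],[252.7,72.7]),("bar90",[.531,-.314],[342.7,162.7,252.7,72.7])]:
    for y in ys:
        for z in(.11,.22):
            s=planner.solve_ik([*p,z],q(d(y)));print(n,y,z,None if s is None else np.round(s,2))
```

```text
high [475.  27.] 13515 [ 0.583 -0.35   0.46 ] [0.759 0.1   0.568]
high [446. 113.] 3150 [ 0.742 -0.1    0.257] [0.76  0.004 0.46 ]
high [523. 166.] 10451 [ 0.702 -0.35   0.236] [0.76  0.1   0.357]
high [569. 126.] 13 [ 0.741 -0.299  0.356] [ 0.759 -0.279  0.357]
high [372. 211.] 434 [ 0.558 -0.046  0.15 ] [0.627 0.024 0.218]
stack [[0.768, -0.004, 0.103], [0.727, -0.042, 0.103], [0.726, -0.045, 0.081], [0.729, -0.046, 0.057], [0.733, -0.046, 0.033]]
shelf edge [[0.933, 0.173, 0.308], [0.795, 0.047, 0.301], [0.798, 0.046, 0.279], [0.748, -0.001, 0.266], [0.721, -0.028, 0.251], [0.936, 0.159, 0.178], [0.932, 0.152, 0.153]]
wide 149.7 0.11 None
wide 149.7 0.22 None
wide -30.3 0.11 [-0.43  0.53  1.46 -0.    1.16  0.1 ]
wide -30.3 0.22 [-0.43  0.42  1.3  -0.    1.43  0.1 ]
nar 149.7 0.11 None
nar 149.7 0.22 None
nar -30.3 0.11 [-0.41  0.41  1.68 -0.    1.06  0.12]
nar -30.3 0.22 [-0.41  0.28  1.51 -0.    1.35  0.12]
bar0 252.7 0.11 [-0.53  0.35  1.78 -0.    1.01  1.34]
bar0 252.7 0.22 [-0.53  0.21  1.61 -0.    1.32  1.34]
bar0 72.7 0.11 [-0.53  0.35  1.78 -0.    1.01 -1.8 ]
bar0 72.7 0.22 [-0.53  0.21  1.61 -0.    1.32 -1.8 ]
bar90 342.7 0.11 [-0.73  0.61  1.29 -0.    1.24 -0.42]
bar90 342.7 0.22 [-0.73  0.51  1.13 -0.    1.5  -0.42]
bar90 162.7 0.11 [-0.73  0.61  1.29 -0.    1.24  2.72]
bar90 162.7 0.22 [-0.73  0.51  1.13 -0.    1.5   2.72]
bar90 252.7 0.11 [-0.73  0.61  1.29 -0.    1.24  1.15]
bar90 252.7 0.22 [-0.73  0.51  1.13 -0.    1.5   1.15]
bar90 72.7 0.11 [-0.73  0.61  1.29 -0.    1.24 -1.99]
bar90 72.7 0.22 [-0.73  0.51  1.13 -0.    1.5  -1.99]
```

The way in is clear: the wash bottle nozzle reaches z 0.218 and the shelf underside is at z 0.46 for x > 0.58. I'll come in low from the robot side and squeeze the wide catch.

```bash
cat >> h.py <<'E'
from scipy.spatial.transform import Rotation as R
CY=np.array([np.cos(np.deg2rad(149.7)),np.sin(np.deg2rad(149.7)),0])
def q(deg):
    a=np.deg2rad(deg);y=np.array([np.cos(a),np.sin(a),0]);z=np.array([0,0,-1.])
    return R.from_matrix(np.c_[np.cross(y,z),y,z]).as_quat()[[3,0,1,2]]
def rep(s,t=""):
    f=s["ft_force"];print(t,"t%.2f"%s["clock"],"w%.4f"%s["grip_width"],"ff",np.round(s["finger_force"],1),"F",np.round(f,1),"Fcy %.1f"%(f@CY),"tcp",np.round(s["tcp_pos"],4))
E
python3 - <<'E'
from h import *
from cell import ctrl,jaws
Q=q(-30.3);W=np.array([.5492,-.1213,0])
ctrl.move_pose([.45,-.10,.24],Q)
jaws.command_gripper(.06)
ctrl.move_l(W+[0,0,.18],v=.2)
rep(ctrl.state(),"above")
print(ctrl.move_l(W+[0,0,.110],v=.1,until_force=8));rep(ctrl.state(),"down")
jaws.command_gripper(.022);rep(ctrl.state(),"closed")
ctrl.hold(.3);rep(ctrl.state(),"held")
E
```

```text
above t3.82 w0.0603 ff 0.0 F [-0.  -0.1  0.4] Fcy -0.0 tcp [ 0.5488 -0.1212  0.1804]
False
down t4.67 w0.0601 ff 0.0 F [ 0.3  0.5 -1. ] Fcy -0.0 tcp [ 0.5495 -0.1214  0.1107]
closed t5.29 w0.0248 ff 30.0 F [10.6 -6.2 -4.1] Fcy -12.3 tcp [ 0.5516 -0.1226  0.1106]
held t5.59 w0.0241 ff 30.0 F [10.9 -5.3 -3.9] Fcy -12.0 tcp [ 0.5516 -0.1226  0.1106]
```

The width of 24–25 mm means the wide catch is fully squeezed. My estimate was about 2.4 mm off along the cage's y, so I'll apply that correction to the narrow catch.

Run:
```python
from h import *
from cell import ctrl,jaws,optics
s=ctrl.state();p=np.array(s["tcp_pos"]);d=-.0026*CY
ctrl.move_l(np.array([.5492,-.1213,.110])+d,v=.03);rep(ctrl.state(),"relieved")
jaws.command_gripper(.055);p=np.array(ctrl.state()["tcp_pos"])
ctrl.move_l([p[0],p[1],.18],v=.15)
N=np.array([.4767,-.0783,0])+d
ctrl.move_l(N+[0,0,.18],v=.2);rep(ctrl.state(),"above")
print(ctrl.move_l(N+[0,0,.110],v=.1,until_force=8));rep(ctrl.state(),"down")
jaws.command_gripper(.022);ctrl.hold(.3);rep(ctrl.state(),"closed")
```

```text
relieved t5.84 w0.0247 ff 30.0 F [-1.2  0.7  4.4] Fcy 1.4 tcp [ 0.5516 -0.1226  0.1106]
above t7.65 w0.0548 ff 0.0 F [0.7 0.2 0.4] Fcy -0.5 tcp [ 0.4796 -0.08    0.1798]
False
down t8.50 w0.0546 ff 0.0 F [ 0.7  0.4 -0.1] Fcy -0.4 tcp [ 0.4794 -0.0798  0.1104]
closed t9.37 w0.0243 ff 30.0 F [-2.9  2.2  5.5] Fcy 3.6 tcp [ 0.4785 -0.0793  0.1104]
```

Run:
```python
from h import *
from cell import ctrl,jaws,optics
jaws.command_gripper(.055);p=np.array(ctrl.state()["tcp_pos"])
ctrl.move_l([p[0],p[1],.20],v=.15)
ctrl.move_pose([.428,-.116,.22],q(252.7));jaws.command_gripper(.042);rep(ctrl.state())
c=optics.read_camera("side");t=optics.read_camera("top")
P=cloud(c);m=(P[...,2]>.128)&(P[...,2]<.152)&(c["frame"].max(-1)<110)
m[:, :280]=0;m[:,460:]=0
k,L,S,C=cv2.connectedComponentsWithStats(m.astype(np.uint8),connectivity=8)
for i in range(1,k):
    if S[i,4]>9: print(C[i].round(1),S[i,4],P[L==i].mean(0).round(4))
a=cv2.resize(c["frame"][200:350,270:450],None,fx=3.3,fy=3.3);b=cv2.resize(t["frame"][155:305,315:445],(int(130*3.3),int(150*3.3)))
b=b[:, :200] if 0 else b
cv2.imwrite("pics/b1.png",cv2.resize(np.hstack([a,b]),(798,390)))
```

```text
t12.25 w0.0421 ff 0.0 F [ 0.6 -0.6  0.2] Fcy -0.8 tcp [ 0.428  -0.1159  0.22  ]
[451.7 211.1] 132 [ 0.8632 -0.011   0.1409]
[376.4 227.4] 48 [ 0.6014 -0.0367  0.1493]
[383.1 252.7] 67 [ 0.539  -0.1236  0.1362]
[393.  252.3] 66 [ 0.5553 -0.1311  0.1362]
[334.9 253. ] 38 [ 0.4681 -0.0787  0.1352]
[345.1 253.3] 26 [ 0.4824 -0.0888  0.135 ]
[329.5 265.3] 75 [ 0.4253 -0.1204  0.1359]
```

View pics/b1.png

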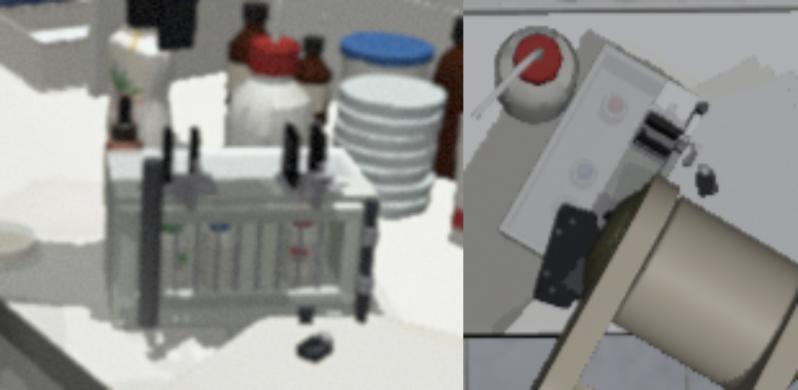

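The pictures show both catches closed, with plate spacing of about 18 mm. The bar is at its original place with the gripper above it. Next: grip the bar and start the arc.

```bash
cat >> h.py <<'E'
H=np.array([.580,-.163])
def arc(ctrl,th,r,z,a0=162.7,v=.08):
    a=np.deg2rad(a0)+th
    ctrl.move_l([*(H+r*np.array([np.cos(a),np.sin(a)])),z],q(a0+90+np.rad2deg(th)),v=v)
E
python3 - <<'E'
from h import *
from cell import ctrl,jaws
print(ctrl.move_l([.428,-.116,.110],v=.1,until_force=8));rep(ctrl.state(),"down")
jaws.command_gripper(.008);rep(ctrl.state(),"grip")
p=np.array(ctrl.state()["tcp_pos"])[:2]-H;print("r",np.hypot(*p),np.rad2deg(np.arctan2(p[1],p[0])))
for th in(.1,.2,.3):
    arc(ctrl,th,.159,.110);rep(ctrl.state(),th)
E
```

```text
False
down t13.60 w0.0419 ff 0.0 F [ 0.3 -0.   0.5] Fcy -0.3 tcp [ 0.4282 -0.1161  0.1104]
grip t14.15 w0.0130 ff 30.0 F [-1.2 -0.2  1.6] Fcy 0.9 tcp [ 0.428  -0.1161  0.1101]
r 0.15904689306472342 162.84115545138707
0.1 t14.49 w0.0130 ff 30.0 F [-3.1  0.6  3.5] Fcy 2.9 tcp [ 0.424  -0.131   0.1101]
0.2 t14.84 w0.0131 ff 30.0 F [-5.4  0.6  6.2] Fcy 5.0 tcp [ 0.4214 -0.1465  0.1101]
0.3 t15.19 w0.0132 ff 30.0 F [-6.   0.7  6.9] Fcy 5.6 tcp [ 0.4204 -0.1623  0.11  ]
```

Run:
```python
from h import *
from cell import ctrl,jaws,optics
for th in np.arange(.4,1.61,.1):
    arc(ctrl,th,.160,.110);s=ctrl.state()
    if np.linalg.norm(s["ft_force"])>35: rep(s,"STOP");break
    if round(th*10)%2==0: rep(s,round(th,1))
arc(ctrl,1.6,.159,.110);ctrl.hold(.5);rep(ctrl.state(),"end")
c=optics.read_camera("side");t=optics.read_camera("top")
a=cv2.resize(c["frame"][180:380,250:470],(440,400));b=cv2.resize(t["frame"][155:305,315:450],(360,400))
cv2.imwrite("pics/e1.png",np.hstack([a,b]))
```

```text
0.4 t15.54 w0.0127 ff 30.0 F [-1.9  0.   4.1] Fcy 1.7 tcp [ 0.4209 -0.1784  0.1101]
0.6 t16.24 w0.0130 ff 30.0 F [-3.6  1.3  7.4] Fcy 3.8 tcp [ 0.4267 -0.2093  0.11  ]
0.8 t16.94 w0.0129 ff 30.0 F [-5.4 -3.1  4.5] Fcy 3.1 tcp [ 0.4394 -0.24    0.1101]
1.0 t17.64 w0.0130 ff 30.0 F [-7.5 -2.6  5. ] Fcy 5.2 tcp [ 0.4569 -0.266   0.1101]
1.2 t18.34 w0.0133 ff 30.0 F [-5.8 -4.   5.6] Fcy 3.0 tcp [ 0.4799 -0.2885  0.1101]
1.4 t19.04 w0.0130 ff 30.0 F [-5.9 -4.7  3.8] Fcy 2.8 tcp [ 0.507  -0.3059  0.1101]
1.6 t19.74 w0.0126 ff 30.0 F [-5.1 -4.   4.3] Fcy 2.4 tcp [ 0.5367 -0.3174  0.1101]
end t20.49 w0.0127 ff 30.0 F [-6.1 -9.   2.7] Fcy 0.8 tcp [ 0.5364 -0.3173  0.1101]
```

View pics/e1.png

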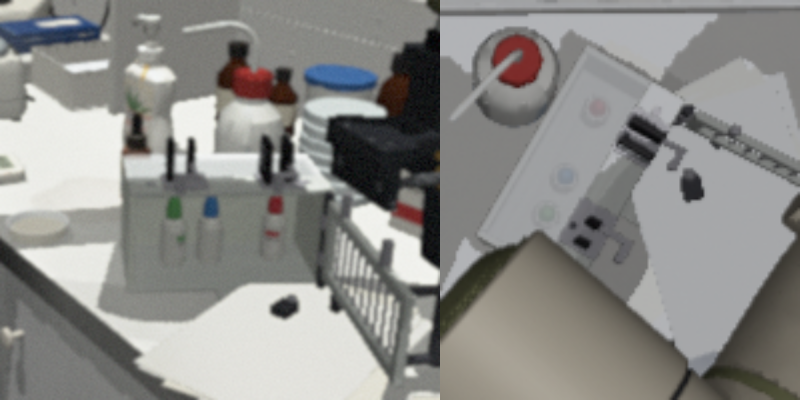

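The gate stands open at about a right angle with the bar gripped. Both catches are shut, and the bottles and loose things are in place, so I'm handing in.

```bash
python3 -c "
from cell import ctrl
print(ctrl.finish_job())"
```

```text
the job is handed in; nothing more can be done
None
```

The job is handed in: I squeezed the wide catch shut, then the narrow one, and swung the gate out to about 1.6 rad; the arm still holds it open by its pull bar, and no bottle or bench item looked moved in the last pictures.

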